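# Close the rivet tins with their matching lids

## Robot

A 6-joint arm with a two-finger parallel gripper is mounted at the origin on the work surface. World frame = base frame: x ahead of the robot, y to its left, z up, the work surface at z = 0. Lengths are in mm, angles in degrees, forces in N, time in s.
With the tool pointing down it reaches from about 250 to 800 mm from the base axis. Payload 3.9 kg.
Tool frame: the origin (TCP) lies at the very end of the fingers, on their centre line; the grasp point (between the pads) lies 19 mm behind it; z points along the fingers, y is the line along which they close (so a half turn about z gives the same grasp; the last joint's range is limited). The gripper opens to 85 mm and grips with 20 to 120 N. Pads are 22 mm wide; open, the fingers measure 114 mm over their backs; the gripper's body (76 mm by 85 mm) begins 54 mm behind the grasp point. The pads swing forward as they close: fully open they stand 13 mm farther back than shut.
Start: joints at [-71.448, 14.897, -7.913, 67.191, 0, 90], TCP at [167.035, -497.709, 202.304] pointing down, gripper open.
Joint ranges: [-159.42, 159.42], [-47.68, 98.78], [-73.54, 78.23], [-108.79, 121.32], [-90, 84.71], [-180, 180]. Speed limits (degrees/s): [147.25, 147.25, 180, 180, 180, 180].

## Interface

Orientations are given as a 3x3 rotation matrix whose columns are the frame's x, y, z axes.
In Python, from bench import arm gives the robot as it stands.
- The arm moves only by the shell command python3 -m inch 'ROWS'. ROWS is a JSON object of lists of equal length, an entry for each row: "linear": the shift along the tool's x, y, z in cm, a list of three; "roll": the turn about the tool's z in rad; "fingers": the closure, from -1 (fully open) to 1 (shut). In form: {"linear": [[dx, dy, dz], ...], "roll": [roll, ...], "fingers": [fingers, ...]}. A call has 1 to 10 rows; each row shifts and turns the commanded pose from where the row before left it, along the tool's axes as they then stand; what a row does not reach is not made up. A row lasts 1/12 s, in which the tool goes at most 41.7 mm and 7.16 degrees, less where a joint would pass 70% of its speed; a pose out of reach is approached as far as the arm can. A call is refused whole if a number of a shift passes 4.17 or a number of a turn 0.125, either way. A call with a gripper value outside its range is refused whole. The fingers move at their own pace and stop on an object; the grip force is fixed at half the most. Time passes only in rows, so rows that do not move let the fingers close. It gives the time, the measured TCP pose, the force, the opening and the grip force at its end, in the units of the state.
- arm.get_state(): the state, without advancing time (a new reading comes with each control period).
- arm.read_camera(name): name is "scene" or "top"; returns the picture (384x512x3 uint8, red, green, blue); there is no depth.
- arm.camera_params(name): a dict with "fx", "fy", "cx", "cy" (pixels), "k1" (the pictures are not rectified: a ray, as slopes to the right and down, at radius r is drawn at 1 + k1 r^2 times it, then the intrinsics apply), "R" (3x3) and "t" (3): a world point X has camera coordinates R X + t. Camera axes: x right, y down, z forward; pixel columns grow to the right and rows downward; lengths in mm; the calibration is good to about 2 mm. A picture is of the moment at which its call begins. camera_params takes no time and is no camera call.
- arm.job_done(): hands the job in; it is judged then, once.
The state is a dict: "clock": time; "q": joint angles; "qvel": joint speeds; "joint_efforts": joint torques, N m; "position": TCP position; "tcp_rot": TCP orientation; "contact_force": force on the tool from outside, world axes, zero at the start; "torque": the same for the moment, N m; "finger_gap": finger opening in mm; "grasp_force": force on a finger pad.
Only numpy, scipy, OpenCV 4.12 (cv2) and the standard library are available. Lean on these libraries where they do the work, as an engineer would, in place of code of your own. Each camera call takes 0.05 s, during which the arm holds its last target. There are 200 camera calls.

## Task

The two rivet tins on the cutting table stand open. Take the round lid and the square lid from the sloping rack and put each on the tin of its own shape, set down gently rather than dropped, so that it sits level and fully home with its plug inside the mouth, and let go. Leave the tins standing where they are, the narrow spare lid on the rack, and everything else undisturbed.

Things in the scene. Friction and masses are not known exactly. Their poses are not given: they have to be found in the camera images.
- round_tin: Open plain aluminium tin, about 0.5 kg, loose, upright, some brass rivets on its floor; sizes in mm: 70 high, walls 4. Origin: centre of its underside, z up; mouth at z = 70, lid fully home when the lid's origin is at z = 60. Round: outside diameter 96, inside 88.
- square_tin: Open plain aluminium tin, about 0.5 kg, loose, upright, some brass rivets on its floor; sizes in mm: 70 high, walls 4. Origin: centre of its underside, z up; mouth at z = 70, lid fully home when the lid's origin is at z = 60. Square: outside 96 x 96, inside 88 x 88, walls along its x and y; any yaw.
- round_lid: Plain aluminium, 0.15 kg. Origin: centre of the underside, z up the handle. In mm: plug z 0-10, wider plate z 10-15, dark wood handle z 15-49. Starts on the rack slope (tilted 35 deg, x uphill, y level), place varies. Round: plate diameter 100, plug diameter 82, handle a plain upright round knob of diameter 26.
- square_lid: Plain aluminium, 0.15 kg. Origin: centre of the underside, z up the handle. In mm: plug z 0-10, wider plate z 10-15, dark wood handle z 15-49. Starts on the rack slope (tilted 35 deg, x uphill, y level), place varies. Square: plate 100 x 100, plug 82 x 82, handle a bar 50 long in x and 22 wide in y.
- spare_lid: Plain aluminium, 0.15 kg. Origin: centre of the underside, z up the handle. In mm: plug z 0-10, wider plate z 10-15, dark wood handle z 15-49. Starts on the rack slope (tilted 35 deg, x uphill, y level), place varies. Narrow rectangle: plate 100 (x) by 66 (y), plug 82 x 48, handle a bar 50 long in x and 22 wide in y. Fits neither tin; to be left alone.
- rack: Fixed plywood rack, in mm: 370 wide (y), 155 deep (x), 100 high. Carries three lids side by side along y, 120 apart, on a slope facing its -x (roughly the robot) and rising 35 degrees to +x; a lip along the lower edge, 20 above the slope, holds them. Origin: middle of its underside; slope's lower edge at x = -55, z = 30.
- weight_a: Bystander: dark steel disc weight, diameter 110 mm, 25 mm high, lying flat; origin under its centre.
- weight_b: Bystander: second such disc weight.
- dressing_bottle: Bystander: white bottle, diameter 60 mm, 150 mm high, upright; origin under its centre.
- brush_pot: Bystander: steel pot, diameter 76 mm, 85 mm high, with thin handles standing up to 160 mm; origin under its centre.
- mallet: Bystander: hammer lying on the table at the left, about 260 mm long, below 30 mm high.
- awl: Bystander: awl with a round handle lying at the far right, about 200 mm long, below 30 mm high.
- cutting_die: Bystander: plywood cutting die 100 x 140 x 20 mm lying flat at the right; origin under its centre.
Not all that is in view belongs to the job. Leave any blue or red look-alike of the round_lid alone.

How it is judged:
By the outcome, as a careful person would: the job done as asked, in the order asked, and still so for the second after the job is handed in, with the robot touching nothing.
It also fails if it takes over 54 s, if anything falls off the work surface, if the arm or the gripper's body presses on something with over 40 N, if the wrist force passes 120 N, or if a joint passes its speed limit or range.

## Working session

There is one attempt and no reset: what is moved stays moved. The work goes in short steps, Python scripts to look and compute and a shell command to move; the robot and the scene stay as the last step left them, time stands still between calls to the robot, and variables do not carry over. Pictures are saved under pics/ and viewed, at most 10 in all, crops included, and the job is handed in when it is done.

```bash
mkdir -p pics; ls
python3 - <<'E'
from bench import arm
import cv2
for n in("scene","top"):
    cv2.imwrite(f"pics/{n}0.png",arm.read_camera(n)[:,:,::-1]); print(n,arm.camera_params(n))
s=arm.get_state();print(s)
E
```

```text
pics
scene {'fx': 375.32180272120746, 'fy': 375.32180272120746, 'cx': 246.98579302756508, 'cy': 185.8884925536455, 'k1': -0.02537051404719678, 'R': array([[-0.82115773,  0.57069474,  0.0027396 ],
       [ 0.3432893 ,  0.49777344, -0.79647603],
       [-0.45590837, -0.65309197, -0.6046639 ]]), 't': array([ 455.40567072, -153.36550552, 1563.31913368])}
top {'fx': 398.1593996611225, 'fy': 398.1593996611225, 'cx': 252.82636887650568, 'cy': 191.29850117154157, 'k1': 0.02924275093153468, 'R': array([[-0.00606011, -0.99979978,  0.01907027],
       [-0.99708284,  0.00459041, -0.07618883],
       [ 0.07608604, -0.01947636, -0.99691102]]), 't': array([  -3.44949186,  550.11794221, 1430.61431195])}
{'clock': 0.1, 'q': array([-7.14476334e+01,  1.49305936e+01, -7.97682739e+00,  6.71923787e+01,
       -3.62673384e-04,  8.99987589e+01]), 'qvel': array([-0.026919  , -0.06974447,  0.10238245,  0.01242954, -0.02344712,
        0.06833325]), 'joint_efforts': array([ 1.12467460e-03, -4.06508625e+01,  2.54527509e+01,  1.00861266e-02,
        8.17116802e-05,  2.95455372e-06]), 'position': array([ 166.82604346, -497.08715675,  201.5709656 ]), 'tcp_rot': array([[ 9.48026357e-01,  3.18191315e-01, -5.60201843e-04],
       [ 3.18191808e-01, -9.48024922e-01,  1.64930084e-03],
       [-6.29210560e-06, -1.74183230e-03, -9.99998483e-01]]), 'contact_force': array([-0.01722106,  1.22643736, -0.08917279]), 'torque': array([0.01751201, 0.02402589, 0.0123135 ]), 'grasp_force': 0.0, 'finger_gap': 85.25590129278743}
```

View pics/scene0.png

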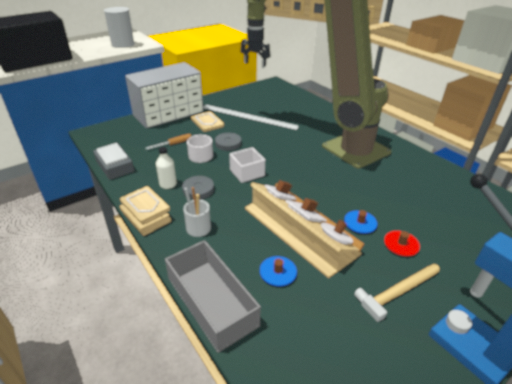

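View pics/top0.png

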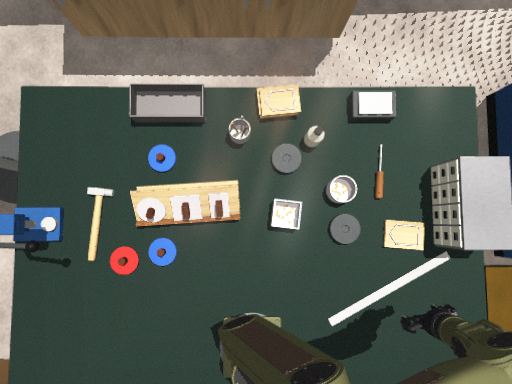

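The top view shows the round lid at about (150,210), the square at (186,208) and the spare at (219,206) on the rack. The square tin is at (286,214) and the round tin at (341,190). Next I'll zoom in to measure.

```bash
cat > h.py <<'E'
import numpy as np, cv2
from bench import arm
def proj(n,X):
    p=arm.camera_params(n); c=np.atleast_2d(X)@p["R"].T+p["t"]; s=c[:,:2]/c[:,2:]
    s=s*(1+p["k1"]*(s**2).sum(1,keepdims=True)); return s*[p["fx"],p["fy"]]+[p["cx"],p["cy"]]
def ray(n,uv):
    p=arm.camera_params(n); d=(np.atleast_2d(uv)-[p["cx"],p["cy"]])/[p["fx"],p["fy"]]; s=d.copy()
    for _ in range(20): s=d/(1+p["k1"]*(s**2).sum(1,keepdims=True))
    v=np.c_[s,np.ones(len(s))]@p["R"]; return -p["R"].T@p["t"],v
def atz(n,uv,z):
    o,v=ray(n,uv); return o+v*((z-o[2])/v[:,2])[:,None]
E
python3 - <<'E'
from h import *
t=cv2.imread("pics/top0.png")
a=cv2.resize(t[172:236,122:250],None,fx=6,fy=6,interpolation=cv2.INTER_CUBIC)
b=cv2.resize(t[170:240,262:366],None,fx=7,fy=7,interpolation=cv2.INTER_CUBIC)
cv2.imwrite("pics/a.png",a);cv2.imwrite("pics/b.png",b)
print(atz("top",[[286,214],[341,190]],70), atz("top",[[150,210],[186,208],[219,206]],90))
E
```

```text
[[ 465.86481188 -121.45867661   70.        ]
 [ 549.52033068 -317.04933627   70.        ]] [[482.0116113  348.7151104   90.        ]
 [488.15165207 225.70149083  90.        ]
 [494.41202841 112.19203175  90.        ]]
```

View pics/a.png

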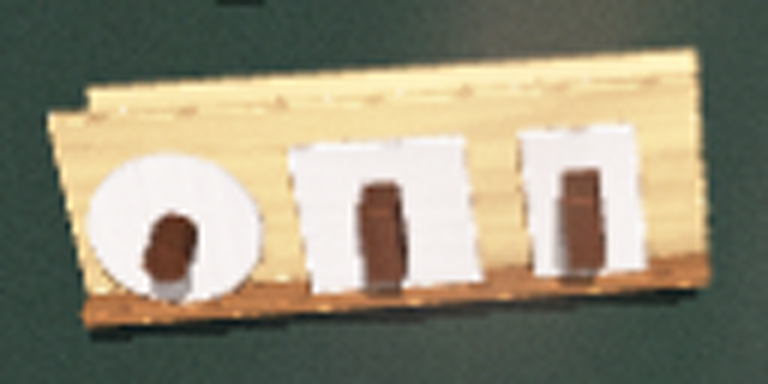

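View pics/b.png

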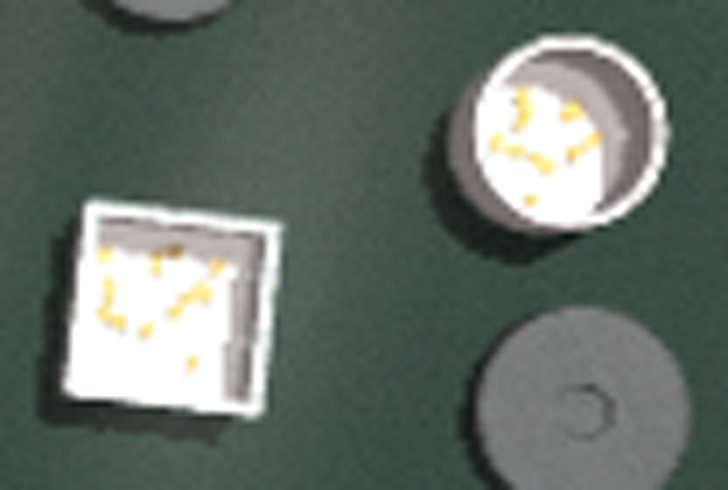

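Run:
```python
import cv2
t=cv2.imread("pics/scene0.png")
cv2.imwrite("pics/c.png",cv2.resize(t[175:250,245:370],None,fx=6.4,fy=6.4,interpolation=cv2.INTER_CUBIC))
```

```text
(no output)
```

View pics/c.png

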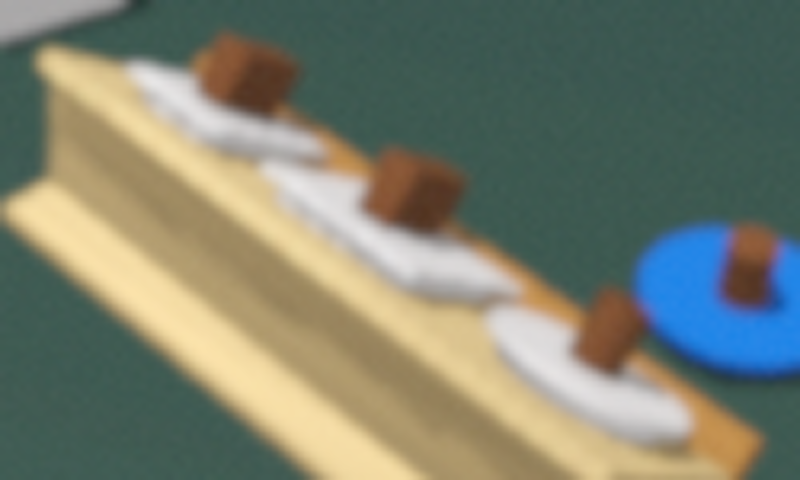

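```bash
cat > fit.py <<'E'
from h import *
from scipy.optimize import least_squares
a=np.radians(np.arange(0,360,3))
def cyl(r,z0,z1): return np.vstack([np.c_[r*np.cos(a),r*np.sin(a),0*a+z] for z in(z0,z1)])
def box(x,y,z0,z1): return np.array([[i*x/2,j*y/2,z] for i in(1,-1) for j in(1,-1) for z in(z0,z1)])
def rot(yaw):
    c,s=np.cos(yaw),np.sin(yaw);k,m=np.cos(np.radians(35)),np.sin(np.radians(35))
    return np.array([[c,-s,0],[s,c,0],[0,0,1]])@np.array([[k,0,-m],[0,1,0],[m,0,k]])
def topc(b): return [122+(b[0]+.5)/6-.5,172+(b[1]+.5)/6-.5,122+(b[2]+.5)/6-.5,172+(b[3]+.5)/6-.5]
def scc(b): return [245+(b[0]+.5)/6.4-.5,175+(b[1]+.5)/6.4-.5,245+(b[2]+.5)/6.4-.5,175+(b[3]+.5)/6.4-.5]
N=np.nan
obs=[(0,cyl(13,15,49),"top",topc([145,211,197,283])),(0,cyl(13,15,49),"scene",scc([574,287,648,375])),
(0,cyl(50,10,15),"top",topc([88,152,263,N])),(0,cyl(50,10,15),"scene",scc([485,N,693,445])),
(1,box(50,22,15,49),"top",topc([357,180,407,290])),(1,box(50,22,15,49),"scene",scc([362,146,468,235])),
(1,box(100,100,15,15),"top",topc([288,136,483,294])),(1,box(100,100,10,15),"scene",scc([260,N,522,303])),
(2,box(50,22,15,49),"top",topc([N,168,605,283])),(2,box(50,22,15,49),"scene",scc([198,32,300,115]))]
def res(p,full=False):
    r=[]
    for i,pts,n,b in obs:
        uv=proj(n,pts@rot(p[0]).T+p[1+3*i:4+3*i]); q=np.r_[uv.min(0),uv.max(0)]-b
        r.append(q)
    if full: return np.round(r,2)
    r=np.concatenate(r); return r[~np.isnan(r)]
s=least_squares(res,[0.05,480,350,60,488,226,60,494,112,60],loss="soft_l1")
print(np.degrees(s.x[0]),s.x[1:].reshape(3,3).round(1));print(res(s.x,True))
P=s.x[1:].reshape(3,3);print(np.linalg.norm(np.diff(P,axis=0),axis=1),np.degrees(np.arctan2(-(P[2]-P[0])[0],(P[2]-P[0])[1]))+0)
# tins
bt=lambda u,v:[262+(u+.5)/7-.5,170+(v+.5)/7-.5]
print("round tin",atz("top",[bt(571,132.5)],70))
c=atz("top",[bt(84,200),bt(283,222),bt(262,416),bt(64,395)],70);print("sq",c,c.mean(0),np.linalg.norm(c-np.roll(c,1,0),axis=1))
d=c[1]-c[0];print(np.degrees(np.arctan2(d[1],d[0])));d=c[2]-c[3];print(np.degrees(np.arctan2(d[1],d[0])));d=c[0]-c[3];print(np.degrees(np.arctan2(d[1],d[0])));d=c[1]-c[2];print(np.degrees(np.arctan2(d[1],d[0])))
r=atz("top",[bt(474,132),bt(668,132),bt(571,35),bt(571,230)],70);print(r,np.linalg.norm(r[1]-r[0]),np.linalg.norm(r[2]-r[3]))
E
python3 fit.py
```

```text
4.641461106601818 [[492.  350.8  56.9]
 [498.7 228.7  57. ]
 [503.3 113.7  59. ]]
[[-0.16 -0.11  0.43 -0.37]
 [-1.08 -0.05  1.46  1.22]
 [ 0.03 -0.13  0.41   nan]
 [ 0.45   nan  0.21 -0.95]
 [ 0.02 -0.25  0.95 -0.61]
 [-1.2   0.05  1.12  1.04]
 [-0.1  -0.03  0.21  0.03]
 [ 0.43   nan  0.76 -1.02]
 [  nan  0.23  0.56 -0.99]
 [-0.25 -0.71  1.96  0.84]]
[122.22406058 115.17809226] -177.26672960602758
round tin [[ 554.80343718 -324.75652037   70.        ]]
sq [[ 521.8481356   -78.3370579    70.        ]
 [ 510.2750615  -178.45225788   70.        ]
 [ 413.17283656 -166.37971133   70.        ]
 [ 424.21703067  -67.32764346   70.        ]] [ 467.37826608 -122.62416764   70.        ] [ 98.24988476 100.7818898   97.8498261   99.66587367]
-96.59398559826381
-96.36213709069875
-6.433804760963794
-7.08711508161078
[[ 555.28010336 -275.71106542   70.        ]
 [ 554.83268638 -373.81185333   70.        ]
 [ 604.3278766  -325.89943932   70.        ]
 [ 505.54196966 -323.59695185   70.        ]] 98.10180819316055 98.8127363154589
```

```bash
cat > d.py <<'E'
import sys
from h import *
def delta(x,y,z,yaw):
    s=arm.get_state();R=s["tcp_rot"];p=s["position"];cy=np.degrees(np.arctan2(R[1,0],R[0,0]))
    w=np.radians(yaw);T=np.array([[np.cos(w),np.sin(w),0],[np.sin(w),-np.cos(w),0],[0,0,-1]])
    print("t",round(s["clock"],2),"p",p.round(1),"yaw",cy.round(2),"F",s["contact_force"].round(1),"gap",round(s["finger_gap"],1),"grip",round(s["grasp_force"],1))
    print("roll rad",np.radians(cy-yaw).round(4),"tool cm (after roll)",((np.array([x,y,z])-p)@T/10).round(3),"now",((np.array([x,y,z])-p)@R/10).round(3))
if __name__=="__main__": delta(*map(float,sys.argv[1:5]))
E
python3 -m inch '{"linear":[[0,0,0],[0,0,0],[0,0,0],[0,0,0]],"roll":[0.09,0.09,0.09,0.001],"fingers":[-1,-1,-1,-1]}'
python3 -m inch '{"linear":[[1.15,-2.76,0],[1.15,-2.76,0],[1.15,-2.76,0],[1.15,-2.76,0],[1.15,-2.76,0],[1.15,-2.76,0],[1.15,-2.76,0],[1.15,-2.76,0],[1.15,-2.76,0],[1.15,-2.76,0]],"roll":[0,0,0,0,0,0,0,0,0,0],"fingers":[-1,-1,-1,-1,-1,-1,-1,-1,-1,-1]}'
python3 d.py 469.7 349.4 140 3
```

```text
clock: 0.43
position: [166.9, -497.3, 201.8]
tcp_rot: [[0.999, 0.051, -0.0], [0.051, -0.999, 0.001], [-0.0, -0.001, -1.0]]
contact_force: [0.3, 0.9, -0.5]
finger_gap: 85.5
grasp_force: 0.0
clock: 1.27
position: [267.3, -214.6, 202.2]
tcp_rot: [[0.999, 0.055, 0.0], [0.055, -0.999, 0.0], [0.0, -0.0, -1.0]]
contact_force: [0.4, 0.2, -0.4]
finger_gap: 85.4
grasp_force: 0.0
t 1.27 p [ 267.3 -214.6  202.2] yaw 3.14 F [ 0.4  0.2 -0.4] gap 85.4 grip 0.0
roll rad 0.0024 tool cm (after roll) [ 23.168 -55.259   6.219] now [ 23.298 -55.204   6.226]
```

```bash
python3 -m inch '{"linear":[[1.16,-2.76,0],[1.16,-2.76,0],[1.16,-2.76,0],[1.16,-2.76,0],[1.16,-2.76,0],[1.16,-2.76,0],[1.16,-2.76,0],[1.16,-2.76,0],[1.16,-2.76,0],[1.16,-2.76,0]],"roll":[0,0,0,0,0,0,0,0,0,0],"fingers":[-1,-1,-1,-1,-1,-1,-1,-1,-1,-1]}'
python3 -m inch '{"linear":[[1.16,-2.76,0],[1.16,-2.76,0],[1.16,-2.76,0],[1.16,-2.76,0],[1.16,-2.76,0.8],[1.16,-2.76,0.8],[1.16,-2.76,0.8],[1.16,-2.76,0.8],[1.16,-2.76,0.8],[1.16,-2.76,0.8]],"roll":[0,0,0,0,0,0,0,0,0,0],"fingers":[-1,-1,-1,-1,-1,-1,-1,-1,-1,-1]}' >/dev/null
python3 -m inch '{"linear":[[0,0,0],[0,0,0]],"roll":[0,0],"fingers":[-1,-1]}' >/dev/null
python3 d.py 469.7 349.4 71 3
python3 - <<'E'
from h import *
t=arm.read_camera("top")[:,:,::-1];s=arm.read_camera("scene")[:,:,::-1]
a=cv2.resize(t[150:250,110:230],None,fx=3.3,fy=4.0,interpolation=cv2.INTER_CUBIC)
b=cv2.resize(s[160:260,270:370],None,fx=4,fy=4,interpolation=cv2.INTER_CUBIC)
cv2.imwrite("pics/d.png",np.hstack([a,b]))
E
```

```text
clock: 2.1
position: [370.3, 40.5, 202.5]
tcp_rot: [[0.996, 0.088, -0.003], [0.088, -0.996, 0.025], [-0.0, -0.025, -1.0]]
contact_force: [0.0, -0.2, 0.7]
finger_gap: 85.5
grasp_force: 0.0
t 3.1 p [464.6 186.4 177.8] yaw 15.75 F [ 0.2 -0.9  0.1] gap 85.4 grip 0.0
roll rad 0.2225 tool cm (after roll) [  1.362 -16.249  10.684] now [  4.943 -13.718  12.939]
```

View pics/d.png

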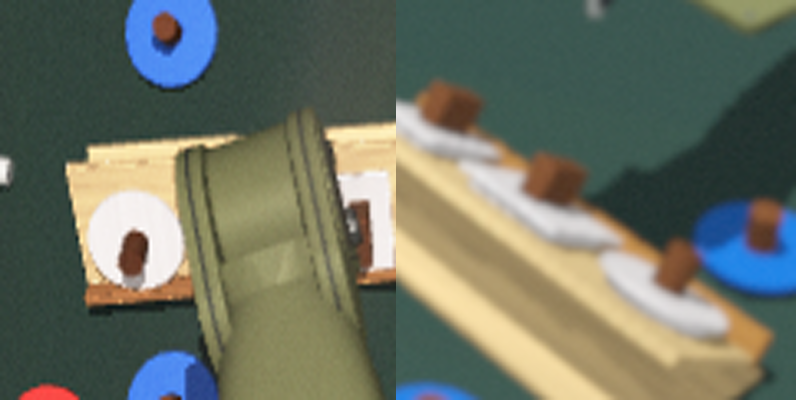

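The picture shows the rack untouched: the round lid's knob is at about (135,255) of the left half and nothing has been contacted. The tool is over the square lid but has drifted off vertical, so I'll check the joints.

Run:
```python
from h import *
s=arm.get_state();print(s["q"].round(2),s["tcp_rot"].round(3),s["position"])
```

```text
[ 15.61  13.08 -14.68  62.38   8.85 179.94] [[ 0.963  0.267 -0.044]
 [ 0.27  -0.951  0.148]
 [-0.002 -0.154 -0.988]] [464.12883753 185.53968863 178.46292292]
```

```bash
python3 -m inch '{"linear":[[0,0,0],[0,0,0],[0,0,0],[0,0,0],[0,0,0],[0,0,0]],"roll":[-0.12,-0.12,-0.12,-0.12,-0.12,-0.12],"fingers":[-1,-1,-1,-1,-1,-1]}'
python3 - <<'E'
from h import *
s=arm.get_state();print(s["q"].round(2),s["qvel"].round(2),s["tcp_rot"].round(3),s["position"])
E
```

```text
clock: 3.7
position: [464.2, 184.9, 179.1]
tcp_rot: [[0.544, 0.838, -0.042], [0.833, -0.533, 0.148], [0.101, -0.116, -0.988]]
contact_force: [0.6, 0.1, -0.0]
finger_gap: 85.4
grasp_force: 0.0
[ 15.54  12.98 -14.71  62.37   8.85 138.35] [ 8.000e-02 -6.000e-02 -2.000e-02  2.000e-02  1.000e-02 -8.175e+01] [[ 0.544  0.838 -0.042]
 [ 0.833 -0.533  0.148]
 [ 0.101 -0.116 -0.988]] [464.16261825 184.92859521 179.08735889]
```

```bash
for i in 1 2 3 4; do python3 -m inch '{"linear":[[0,0,0],[0,0,0],[0,0,0],[0,0,0],[0,0,0],[0,0,0],[0,0,0],[0,0,0],[0,0,0],[0,0,0]],"roll":[-0.125,-0.125,-0.125,-0.125,-0.125,-0.125,-0.125,-0.125,-0.125,-0.125],"fingers":[-1,-1,-1,-1,-1,-1,-1,-1,-1,-1]}' >/dev/null; done
cat > q.py <<'E'
from h import *
s=arm.get_state();print(s["clock"],s["q"].round(2),s["tcp_rot"].round(3).tolist(),s["position"].round(1),np.degrees(np.arccos(-s["tcp_rot"][2,2])).round(2))
E
python3 q.py
python3 -m inch '{"linear":[[0,0,0],[0,0,0],[0,0,0],[0,0,0],[0,0,0]],"roll":[-0.125,-0.125,-0.125,-0.125,-0.0],"fingers":[-1,-1,-1,-1,-1]}' >/dev/null; python3 q.py
python3 -m inch '{"linear":[[-0.8,2.7,-0.4],[-0.8,2.7,-0.4],[-0.8,2.7,-0.4],[-0.8,2.7,-0.4],[0,0,0]],"roll":[0,0,0,0,0],"fingers":[-1,-1,-1,-1,-1]}' >/dev/null; python3 q.py
```

```text
7.0333 [  15.54   12.98  -14.71   62.37    8.85 -148.15] [[0.958, -0.284, -0.042], [-0.275, -0.95, 0.148], [-0.082, -0.13, -0.988]] [464.2 184.9 179.1] 8.85
7.45 [  15.55   12.99  -14.71   62.36    8.86 -176.55] [[0.978, 0.206, -0.042], [0.21, -0.966, 0.148], [-0.01, -0.154, -0.988]] [464.2 185.  179.1] 8.86
7.8667 [   8.78    9.66  -18.76   62.28    6.71 -179.85] [[0.989, 0.148, -0.03], [0.15, -0.982, 0.114], [-0.013, -0.117, -0.993]] [446.  110.3 179.1] 6.75
```

```bash
python3 -m inch '{"linear":[[-0.3,2.7,-0.3],[-0.3,2.7,-0.3],[-0.3,2.7,-0.3],[-0.3,2.7,-0.3],[0,0,0]],"roll":[0,0,0,0,0],"fingers":[-1,-1,-1,-1,-1]}' >/dev/null; python3 q.py
```

```text
8.2833 [   4.48    8.5   -19.8    62.38    3.81 -179.93] [[0.997, 0.076, -0.017], [0.077, -0.995, 0.065], [-0.012, -0.066, -0.998]] [443.5  58.  180.1] 3.87
```

```bash
python3 -m inch '{"linear":[[-0.3,2.7,-0.1],[-0.3,2.7,-0.1],[-0.3,2.7,-0.1],[-0.3,2.7,-0.1],[-0.3,2.7,-0.1],[0,0,0]],"roll":[0,0,0,0,0,0],"fingers":[-1,-1,-1,-1,-1,-1]}' >/dev/null; python3 q.py
```

```text
8.7833 [-8.3000e-01  7.1300e+00 -2.1450e+01  6.2150e+01  1.4000e-01 -1.7994e+02] [[1.0, -0.015, -0.013], [-0.015, -1.0, 0.003], [-0.013, -0.002, -1.0]] [432.2  -5.4 179.4] 0.74
```

```bash
for i in 1 2; do python3 -m inch '{"linear":[[0,0,0],[0,0,0],[0,0,0],[0,0,0],[0,0,0],[0,0,0],[0,0,0],[0,0,0],[0,0,0],[0,0,0]],"roll":[0.125,0.125,0.125,0.125,0.125,0.125,0.125,0.125,0.125,0.125],"fingers":[-1,-1,-1,-1,-1,-1,-1,-1,-1,-1]}' >/dev/null; done
python3 -m inch '{"linear":[[0,0,0],[0,0,0],[0,0,0],[0,0,0],[0,0,0],[0,0,0]],"roll":[0.125,0.125,0.125,0.125,0.075,0],"fingers":[-1,-1,-1,-1,-1,-1]}' >/dev/null; python3 q.py; python3 d.py 469.7 349.4 140 -177
```

```text
10.95 [ -0.67   7.18 -21.4   62.12   0.24  -3.69] [[-0.999, -0.053, -0.012], [-0.053, 0.999, 0.004], [0.012, 0.005, -1.0]] [433.   -3.6 179.3] 0.73
t 10.95 p [433.   -3.6 179.3] yaw -176.97 F [-0.2  0.6  0.4] gap 85.5 grip 0.0
roll rad 0.0005 tool cm (after roll) [-5.509 35.056  3.933] now [-5.573 35.033  4.042]
```

```bash
python3 -m inch '{"linear":[[-0.46,2.92,0],[-0.46,2.92,0],[-0.46,2.92,0],[-0.46,2.92,0],[-0.46,2.92,0],[-0.46,2.92,0],[-0.46,2.92,0],[-0.46,2.92,0],[-0.46,2.92,0],[-0.46,2.92,0]],"roll":[0,0,0,0,0,0,0,0,0,0],"fingers":[-1,-1,-1,-1,-1,-1,-1,-1,-1,-1]}' >/dev/null
python3 -m inch '{"linear":[[-0.46,2.92,0.0],[-0.46,2.92,0.0],[0,0,2],[0,0,2],[0,0,0],[0,0,0]],"roll":[0,0,0,0,0,0],"fingers":[-1,-1,-1,-1,-1,-1]}' >/dev/null; python3 d.py 469.7 349.4 70.5 -177;python3 - <<'E'
from h import *
t=arm.read_camera("top")[:,:,::-1];s=arm.read_camera("scene")[:,:,::-1]
a=cv2.resize(t[150:250,110:210],None,fx=4,fy=4.0,interpolation=cv2.INTER_CUBIC)
b=cv2.resize(s[160:260,270:370],None,fx=4,fy=4,interpolation=cv2.INTER_CUBIC)
cv2.imwrite("pics/e.png",np.hstack([a,b]))
E
```

```text
t 12.28 p [467.6 348.8 139.3] yaw -176.82 F [ 0.2 -0.3  0.1] gap 85.7 grip 0.0
roll rad 0.0032 tool cm (after roll) [-0.216  0.049  6.877] now [-0.318  0.027  6.874]
```

View pics/e.png

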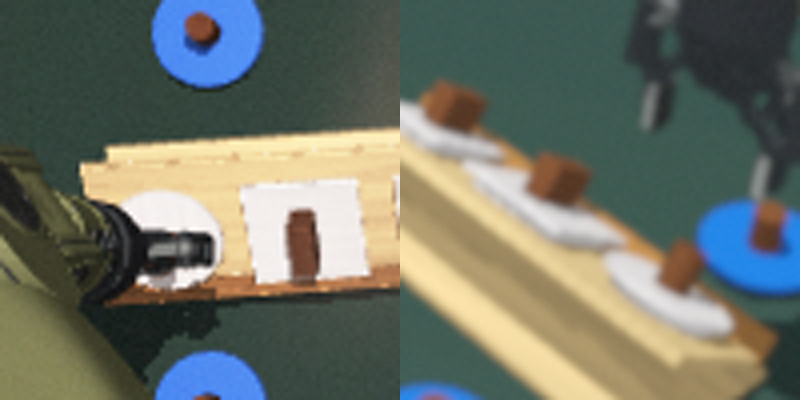

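Run:
```python
from h import *
for z in(139,152):print(proj("scene",[[467.6+.05*42,348.8-42,z],[467.6,348.8+42,z],[467.6,348.8,z]]).round(1).tolist())
print(proj("top",[[470,303,160]]), proj("top",[[469.7,349.4,90]]))
```

```text
[[333.3, 203.4], [356.2, 219.6], [344.7, 211.2]]
[[333.9, 199.9], [357.1, 216.0], [345.5, 207.6]]
[[158.95873066 212.96989577]] [[149.74722949 213.58996653]]
```

```bash
python3 -m inch '{"linear":[[-0.3,0,1],[0,0,1.5],[0,0,1.5],[0,0,1],[0,0,0.8],[0,0,0.5],[0,0,0.4],[0,0,0.15],[0,0,0],[0,0,0]],"roll":[0,0,0,0,0,0,0,0,0,0],"fingers":[-1,-1,-1,-1,-1,-1,-1,-1,-1,-1]}'; python3 d.py 469.7 349.4 70.5 -177
```

```text
clock: 13.22
position: [471.2, 350.1, 72.2]
tcp_rot: [[-0.998, -0.054, -0.011], [-0.054, 0.999, 0.005], [0.011, 0.005, -1.0]]
contact_force: [-0.2, -0.5, 0.7]
finger_gap: 85.3
grasp_force: 0.0
t 13.22 p [471.2 350.1  72.2] yaw -176.9 F [-0.2 -0.5  0.7] gap 85.3 grip 0.0
roll rad 0.0017 tool cm (after roll) [ 0.153 -0.065  0.173] now [ 0.151 -0.066  0.174]
```

```bash
python3 -m inch '{"linear":[[0.1,0,0.1],[0,0,0],[0,0,0],[0,0,0],[0,0,0],[0,0,0],[0,0,0],[0,0,0],[0,0,0],[0,0,0]],"roll":[0,0,0,0,0,0,0,0,0,0],"fingers":[0.2,0.3,0.5,1,1,1,1,1,1,1]}'; python3 d.py 469.7 349.4 70.5 -177
```

```text
clock: 14.05
position: [472.4, 353.3, 75.6]
tcp_rot: [[-0.998, -0.055, -0.006], [-0.055, 0.998, 0.012], [0.005, 0.012, -1.0]]
contact_force: [-3.5, 1.8, 20.8]
finger_gap: 0.0
grasp_force: 9.8
t 14.05 p [472.4 353.3  75.6] yaw -176.86 F [-3.5  1.8 20.8] gap 0.0 grip 9.8
roll rad 0.0024 tool cm (after roll) [ 0.291 -0.377  0.514] now [ 0.289 -0.382  0.511]
```

Run:
```python
from h import *
t=arm.read_camera("top")[:,:,::-1];s=arm.read_camera("scene")[:,:,::-1]
a=cv2.resize(t[180:240,120:180],None,fx=6.6,fy=6.6,interpolation=cv2.INTER_CUBIC)
b=cv2.resize(s[180:260,310:370],None,fx=6.6,fy=6.6,interpolation=cv2.INTER_CUBIC)
a=np.pad(a,((0,b.shape[0]-a.shape[0]),(0,0),(0,0)))
cv2.imwrite("pics/f.png",np.hstack([a,b]))
```

```text
(no output)
```

View pics/f.png

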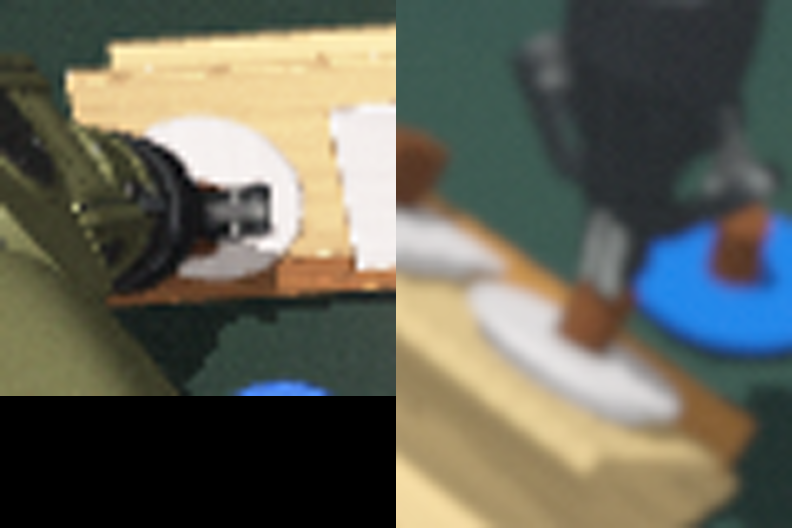

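Run:
```python
from h import *
print(proj("scene",[[472.4,353.3,z] for z in(76,90,104)]).round(1).tolist(), proj("scene",[[490,353,76],[500,353,82]]).round(1).tolist())
print(proj("top",[[472.4,353.3,z] for z in(76,140)]).round(1).tolist())
s=arm.get_state();print(s["q"])
# FK fit sanity: lids
```

```text
[[341.2, 229.3], [341.9, 225.7], [342.7, 222.1]] [[336.7, 231.7], [334.5, 231.6]]
[[149.6, 212.9], [145.0, 212.5]]
[ 36.34553023  25.51949194 -11.52885146  52.81810678   0.75344148
  33.21481535]
```

Run:
```python
from h import *
p=np.array([167,-497.7,0]);y=np.array([.318,-.948,0])
for z in(202,215,227,240):print(z,proj("scene",[p+44*y+[0,0,z],p-44*y+[0,0,z]]).round(1).tolist())
i=cv2.imread("pics/scene0.png")[25:85,230:285]
t=cv2.imread("pics/top0.png")[290:350,390:450]
cv2.imwrite("pics/g.png",np.hstack([cv2.resize(i,(330,360),interpolation=cv2.INTER_CUBIC),cv2.resize(t,(360,360),interpolation=cv2.INTER_CUBIC)]))
for z in(202,227):print(z,proj("top",[p+44*y+[0,0,z],p-44*y+[0,0,z]]).round(1).tolist())
```

```text
202 [[246.9, 71.9], [262.7, 76.2]]
215 [[246.9, 69.2], [262.8, 73.4]]
227 [[246.9, 66.6], [262.9, 70.8]]
240 [[246.9, 63.7], [262.9, 67.9]]
202 [[425.2, 303.9], [398.9, 313.2]]
227 [[428.9, 305.6], [402.0, 315.1]]
```

View pics/g.png

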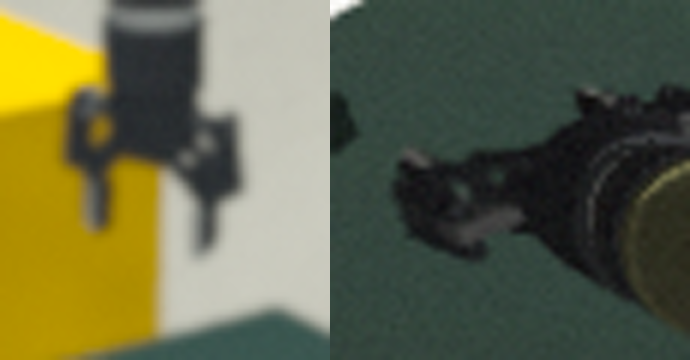

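The scene view shows the fingertips about 25 mm above the reported TCP, both here and at the start pose. They closed on top of the knob, near pixel (341,223). I'll open, go about 26 mm deeper and close again.

```bash
python3 -m inch '{"linear":[[0,0,-1.5],[0,0,-1],[0,0,0],[0,0,0],[0,0,0],[0,0,0],[0,0,0],[0,0,0]],"roll":[0,0,0,0,0,0,0,0],"fingers":[-1,-1,-1,-1,-1,-1,-1,-1]}'; python3 d.py 469.7 349.8 46 -177
```

```text
clock: 14.82
position: [469.7, 349.3, 95.0]
tcp_rot: [[-0.998, -0.054, -0.013], [-0.054, 0.999, 0.003], [0.013, 0.004, -1.0]]
contact_force: [-0.4, 0.0, -0.3]
finger_gap: 85.6
grasp_force: 0.0
t 14.82 p [469.7 349.3  95. ] yaw -176.91 F [-0.4  0.  -0.3] gap 85.6 grip 0.0
roll rad 0.0016 tool cm (after roll) [1.000e-03 4.500e-02 4.899e+00] now [-0.064  0.026  4.899]
```

```bash
python3 -m inch '{"linear":[[-0.06,0,1.5],[0,0,1.3],[0,0,0.9],[0,0,0.6],[0,0,0.3],[0,0,0.2],[0,0,0]],"roll":[0,0,0,0,0,0,0],"fingers":[-1,-1,-1,-1,-1,-1,-1]}'; python3 -m inch '{"linear":[[0,0,0],[0,0,0],[0,0,0],[0,0,0],[0,0,0],[0,0,0],[0,0,0],[0,0,0]],"roll":[0,0,0,0,0,0,0,0],"fingers":[0.1,0.2,0.3,1,1,1,1,1]}'
```

```text
clock: 15.4
position: [470.1, 349.9, 47.7]
tcp_rot: [[-0.998, -0.054, -0.012], [-0.054, 0.999, 0.004], [0.012, 0.005, -1.0]]
contact_force: [-0.0, 0.7, -0.2]
finger_gap: 85.6
grasp_force: 0.0
clock: 16.07
position: [470.4, 350.1, 48.4]
tcp_rot: [[-0.998, -0.054, -0.012], [-0.054, 0.999, 0.005], [0.011, 0.005, -1.0]]
contact_force: [-0.6, -1.1, 5.1]
finger_gap: 24.4
grasp_force: 59.0
```

```bash
python3 -m inch '{"linear":[[0,0,-0.6],[0,0,-1.2],[0,0,-2],[0,0,-2],[0,0,-1.5],[0,0,-0.7],[0,0,0]],"roll":[0,0,0,0,0,0,0],"fingers":[1,1,1,1,1,1,1]}';python3 d.py 390 0 40 -177
python3 - <<'E'
from h import *
cv2.imwrite("pics/h_s.png",arm.read_camera("scene")[:,:,::-1]);cv2.imwrite("pics/h_t.png",arm.read_camera("top")[:,:,::-1])
E
```

```text
clock: 16.65
position: [472.1, 350.3, 129.3]
tcp_rot: [[-0.998, -0.054, -0.01], [-0.054, 0.999, 0.006], [0.01, 0.006, -1.0]]
contact_force: [-0.3, 0.0, -2.0]
finger_gap: 24.2
grasp_force: 59.0
t 16.65 p [472.1 350.3 129.3] yaw -176.91 F [-0.3  0.  -2. ] gap 24.2 grip 59.0
roll rad 0.0016 tool cm (after roll) [ 10.031 -34.553   8.927] now [ 10.003 -34.594   8.802]
```

```bash
python3 -m inch '{"linear":[[0.83,-2.88,0],[0.83,-2.88,0],[0.83,-2.88,0],[0.83,-2.88,0],[0.83,-2.88,0],[0.83,-2.88,0],[0.83,-2.88,0],[0.83,-2.88,0],[0.83,-2.88,0],[0.83,-2.88,0]],"roll":[0,0,0,0,0,0,0,0,0,0],"fingers":[1,1,1,1,1,1,1,1,1,1]}' >/dev/null
python3 -m inch '{"linear":[[0.83,-2.88,0.5],[0.83,-2.88,1.5],[0,0,3],[0,0,3],[0,0,1.5],[0,0,0.6],[0,0,0]],"roll":[0,0,0,0,0,0,0],"fingers":[1,1,1,1,1,1,1]}'
```

```text
clock: 18.17
position: [386.4, -0.5, 24.4]
tcp_rot: [[-0.998, -0.054, -0.018], [-0.054, 0.999, 0.004], [0.017, 0.005, -1.0]]
contact_force: [1.4, -0.5, -1.1]
finger_gap: 24.0
grasp_force: 59.4
```

```bash
for i in 1 2 3; do python3 -m inch '{"linear":[[0,0,0.25],[0,0,0.25]],"roll":[0,0],"fingers":[1,1]}' | egrep 'pos|force'; done; python3 -m inch '{"linear":[[-0.4,0,0.3],[-0.4,0,0.3],[-0.4,0,0]],"roll":[0,0,0],"fingers":[1,1,1]}' | egrep 'pos|force'
```

```text
position: [390.2, -0.3, 21.9]
contact_force: [0.5, 0.2, -1.9]
grasp_force: 59.4
position: [390.0, -0.3, 16.9]
contact_force: [-0.3, -0.4, -1.9]
grasp_force: 59.4
position: [389.4, -0.3, 11.5]
contact_force: [0.8, 0.2, 10.6]
grasp_force: 60.6
position: [402.0, 0.3, 6.4]
contact_force: [-3.4, -0.0, 7.3]
grasp_force: 63.5
```

```bash
for i in 1 2; do python3 -m inch '{"linear":[[-0.4,0,0.2],[-0.4,0,0.2],[-0.3,0,0]],"roll":[0,0,0],"fingers":[1,1,1]}' | egrep 'pos|force'; done;python3 -m inch '{"linear":[[-0.3,0,0.15],[-0.2,0,0.15],[0,0,0]],"roll":[0,0,0],"fingers":[1,1,1]}' | egrep 'clo|pos|force'
```

```text
position: [411.3, 0.8, 1.5]
contact_force: [-3.7, -0.4, 6.9]
grasp_force: 65.3
position: [420.8, 1.4, -3.2]
contact_force: [-3.6, -0.2, 5.4]
grasp_force: 66.9
clock: 19.67
position: [426.7, 1.7, -6.3]
contact_force: [-2.1, 0.0, 2.5]
grasp_force: 67.9
```

```bash
for i in 1 2 3; do python3 -m inch '{"linear":[[-0.1,0,0.15],[0,0,0]],"roll":[0,0],"fingers":[1,1]}' | egrep 'pos|force|gap'; done
```

```text
position: [428.3, 1.7, -7.5]
contact_force: [-2.4, 0.1, 5.3]
finger_gap: 24.0
grasp_force: 68.6
position: [428.9, 1.7, -8.2]
contact_force: [-5.5, -0.0, 14.9]
finger_gap: 24.4
grasp_force: 70.1
position: [430.0, 1.7, -9.0]
contact_force: [-7.4, -0.8, 22.4]
finger_gap: 24.2
grasp_force: 72.7
```

```bash
cat > circ.py <<'E'
from h import *
from scipy.optimize import least_squares
def circ(n,img,guess,z,R,thr=150,win=75):
    g=img.astype(int); m=((g.min(2)>thr)).astype(np.uint8)
    c=proj(n,[[*guess,z]])[0]; cs,_=cv2.findContours(m,cv2.RETR_LIST,cv2.CHAIN_APPROX_NONE)
    P=np.vstack([k[:,0] for k in cs if len(k)>8]); W=atz(n,P.astype(float),z)[:,:2]
    d=np.linalg.norm(W-guess,axis=1); W=W[abs(d-R)<10]
    f=lambda p:np.linalg.norm(W-p[:2],axis=1)-R
    s=least_squares(f,[*guess],loss="soft_l1",f_scale=1.0); r=f(s.x); ok=abs(r)<2.5
    a=np.degrees(np.arctan2(*(W[ok]-s.x).T[::-1]))
    print(n,s.x.round(1),len(W),ok.sum(),"rms",r[ok].std().round(2),"mean",r[ok].mean().round(2),"sectors",sorted(set((a//30*30).astype(int))))
E
python3 - <<'E'
from circ import *
t=arm.read_camera("top")[:,:,::-1].copy();s=arm.read_camera("scene")[:,:,::-1].copy()
cv2.imwrite("pics/i_t.png",t);cv2.imwrite("pics/i_s.png",s)
for n,i in(("top",t),("scene",s)):
  for th in (130,170): circ(n,i,[430,2],15,50,th)
t0=cv2.imread("pics/top0.png");s0=cv2.imread("pics/scene0.png")
for th in(130,170):circ("top",t0,[554.8,-324.8],70,48.,th);circ("scene",s0,[554.8,-324.8],70,48.,th)
print(arm.get_state()["position"])
E
```

```text
top [430.   2.] 0 0 rms nan mean nan sectors []
top [430.   2.] 0 0 rms nan mean nan sectors []
scene [ 4.292e+02 -2.000e-01] 36 18 rms 1.28 mean -0.45 sectors [np.int64(-180), np.int64(-120), np.int64(-90), np.int64(-60), np.int64(-30), np.int64(30), np.int64(120), np.int64(150)]
scene [429.8   3.4] 24 11 rms 1.5 mean 0.25 sectors [np.int64(-90), np.int64(-60), np.int64(-30), np.int64(0), np.int64(30)]
top [ 554.9 -323.2] 116 74 rms 1.23 mean -0.12 sectors [np.int64(-180), np.int64(-150), np.int64(-120), np.int64(-90), np.int64(-60), np.int64(-30), np.int64(0), np.int64(30), np.int64(60), np.int64(90), np.int64(120), np.int64(150)]
scene [ 558.2 -324.5] 35 21 rms 1.32 mean 0.22 sectors [np.int64(-180), np.int64(-150), np.int64(-120), np.int64(-90), np.int64(-60), np.int64(-30), np.int64(120), np.int64(150)]
top [ 554.9 -323.1] 118 73 rms 1.16 mean -0.58 sectors [np.int64(-180), np.int64(-150), np.int64(-120), np.int64(-90), np.int64(-60), np.int64(-30), np.int64(0), np.int64(30), np.int64(60), np.int64(90), np.int64(120), np.int64(150)]
scene [ 559.5 -322.1] 32 17 rms 1.28 mean -0.52 sectors [np.int64(-180), np.int64(-150), np.int64(-120), np.int64(-30), np.int64(90), np.int64(120), np.int64(150)]
[430.08586183   1.66375235  -9.00172632]
  ret = _var(a, axis=axis, dtype=dtype, out=out, ddof=ddof,
  arrmean = um.true_divide(arrmean, div, out=arrmean,
  ret = ret.dtype.type(ret / rcount)
circ.py:11: RuntimeWarning: Mean of empty slice.
  print(n,s.x.round(1),len(W),ok.sum(),"rms",r[ok].std().round(2),"mean",r[ok].mean().round(2),"sectors",sorted(set((a//30*30).astype(int))))
  ret = ret.dtype.type(ret / rcount)
```

```bash
python3 -m inch '{"linear":[[0,0,-0.5],[0,0,-1.5],[0,0,-3],[0,0,-3.5],[0,0,-2],[0,0,0]],"roll":[0,0,0,0,0,0],"fingers":[1,1,1,1,1,1]}'|egrep 'force|gap'; python3 d.py 556 -324 100 -177
```

```text
contact_force: [0.8, 0.0, -1.3]
finger_gap: 24.1
grasp_force: 70.0
t 20.77 p [436.6   1.6  98.5] yaw -176.9 F [ 0.8  0.  -1.3] gap 24.1 grip 70.0
roll rad 0.0017 tool cm (after roll) [-10.221 -33.145  -0.153] now [-10.165 -33.161  -0.322]
```

```bash
python3 -m inch '{"linear":[[-0.85,-2.76,0],[-0.85,-2.76,0],[-0.85,-2.76,0],[-0.85,-2.76,0],[-0.85,-2.76,0],[-0.85,-2.76,0],[-0.85,-2.76,0],[-0.85,-2.76,0],[-0.85,-2.76,0],[-0.85,-2.76,0]],"roll":[0,0,0,0,0,0,0,0,0,0],"fingers":[1,1,1,1,1,1,1,1,1,1]}' >/dev/null
python3 -m inch '{"linear":[[-0.85,-2.76,0],[-0.85,-2.76,0],[0,0,1],[0,0,0.8],[0,0,0],[0,0,0]],"roll":[0,0,0,0,0,0],"fingers":[1,1,1,1,1,1]}' >/dev/null;python3 d.py 556 -324 70 -177;python3 q.py
python3 - <<'E'
from circ import *
t=arm.read_camera("top")[:,:,::-1].copy();s=arm.read_camera("scene")[:,:,::-1].copy()
cv2.imwrite("pics/j_t.png",t);cv2.imwrite("pics/j_s.png",s)
z=arm.get_state()["position"][2]+7.5+15
for th in(120,150): circ("top",t,[556,-324],z,50,th); circ("scene",s,[556,-324],z,50,th)
E
```

```text
t 22.1 p [ 549.6 -321.8   71.6] yaw -176.86 F [ 0.2 -0.1 -1.8] gap 24.2 grip 70.0
roll rad 0.0025 tool cm (after roll) [-0.628 -0.258  0.155] now [-0.629 -0.26   0.143]
22.1 [-30.28  30.79  -2.91  57.28  -0.13 -33.41] [[-0.998, -0.055, -0.016], [-0.055, 0.998, 0.007], [0.016, 0.008, -1.0]] [ 549.6 -321.8   71.6] 0.99
top [ 550.9 -321.9] 54 32 rms 1.26 mean 0.39 sectors [np.int64(-150), np.int64(-30), np.int64(0), np.int64(30), np.int64(60), np.int64(90)]
scene [ 551.5 -322.1] 28 10 rms 1.23 mean 0.98 sectors [np.int64(-120), np.int64(-90), np.int64(-60), np.int64(-30), np.int64(120)]
top [ 550.9 -323.1] 58 31 rms 1.46 mean 0.04 sectors [np.int64(-150), np.int64(-30), np.int64(0), np.int64(30), np.int64(60), np.int64(90), np.int64(120)]
scene [ 550.8 -322. ] 29 15 rms 1.34 mean -0.41 sectors [np.int64(-120), np.int64(-90), np.int64(-60), np.int64(-30), np.int64(90), np.int64(120), np.int64(150)]
```

```bash
python3 -m inch '{"linear":[[-0.25,-0.1,0.3],[-0.24,-0.05,0.5],[0,0,0.2],[0,0,0.2],[0,0,0]],"roll":[0,0,0,0,0],"fingers":[1,1,1,1,1]}'|egrep 'pos|force'; for i in 1 2; do python3 -m inch '{"linear":[[0,0,0.2],[0,0,0]],"roll":[0,0],"fingers":[1,1]}' | egrep 'pos|contact'; done
```

```text
position: [555.9, -324.4, 60.9]
contact_force: [-0.5, -0.2, -1.8]
grasp_force: 69.8
position: [556.3, -324.7, 60.3]
contact_force: [-0.5, 1.5, 2.6]
position: [557.3, -324.7, 59.4]
contact_force: [-0.3, 2.3, 7.7]
```

```bash
python3 -m inch '{"linear":[[0,0,-0.4],[0.1,0.2,0],[0,0,0.2],[0,0,0.2],[0,0,0]],"roll":[0,0,0,0,0],"fingers":[1,1,1,1,1]}'|egrep 'pos|contact';python3 -m inch '{"linear":[[0,0,0.15],[0,0,0]],"roll":[0,0],"fingers":[1,1]}' | egrep 'pos|contact'
```

```text
position: [555.7, -323.0, 59.5]
contact_force: [-1.4, 1.8, 11.5]
position: [556.4, -323.2, 58.7]
contact_force: [-0.7, 2.1, 14.1]
```

Run:
```python
from circ import *
s=arm.get_state();print(s["torque"].round(3),s["contact_force"].round(1),s["finger_gap"])
t=arm.read_camera("top")[:,:,::-1].copy();c=arm.read_camera("scene")[:,:,::-1].copy()
cv2.imwrite("pics/k_t.png",t);cv2.imwrite("pics/k_s.png",c)
for th in(120,150): circ("top",t,[556,-323],82,50,th); circ("scene",c,[556,-323],82,50,th)
a=cv2.resize(t[160:220,310:370],(390,390),interpolation=cv2.INTER_CUBIC);b=cv2.resize(c[110:170,165:225],(390,390),interpolation=cv2.INTER_CUBIC)
print(proj("scene",[[556,-323,70]]))
cv2.imwrite("pics/k.png",np.hstack([a,b]))
```

```text
[0.566 0.691 0.012] [-0.7  2.1 14.1] 24.24830503175364
top [ 549.8 -322.5] 73 50 rms 1.22 mean 0.65 sectors [np.int64(-180), np.int64(-150), np.int64(-30), np.int64(0), np.int64(30), np.int64(60), np.int64(90), np.int64(120), np.int64(150)]
scene [ 552.1 -326.1] 27 12 rms 1.13 mean 0.8 sectors [np.int64(-150), np.int64(-90), np.int64(-60), np.int64(-30), np.int64(120), np.int64(150)]
top [ 550.6 -325. ] 70 50 rms 1.09 mean 0.52 sectors [np.int64(-180), np.int64(-150), np.int64(-30), np.int64(0), np.int64(30), np.int64(60), np.int64(90), np.int64(120), np.int64(150)]
scene [ 556.8 -322.4] 27 14 rms 1.55 mean 0.05 sectors [np.int64(-150), np.int64(-90), np.int64(-30), np.int64(90), np.int64(120), np.int64(150)]
[[199.98150573 140.47464772]]
```

View pics/k.png

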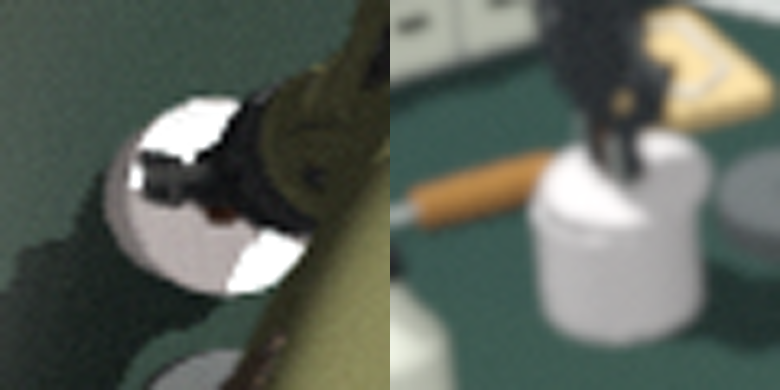

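```bash
python3 -m inch '{"linear":[[0,0,-0.5],[-0.35,0,0],[0,0,0.2],[0,0,0.2],[0,0,0]],"roll":[0,0,0,0,0],"fingers":[1,1,1,1,1]}'|egrep 'pos|contact';python3 -m inch '{"linear":[[0,0,0.2],[0,0,0.1],[0,0,0]],"roll":[0,0,0],"fingers":[1,1,1]}' | egrep 'clo|pos|contact'; python3 -c "
from bench import arm
print(arm.get_state()['torque'].round(2))"
```

```text
position: [559.8, -323.1, 58.0]
contact_force: [0.1, 1.2, 8.0]
clock: 24.3
position: [560.6, -323.2, 57.0]
contact_force: [-0.6, 2.4, 16.4]
[ 0.71  0.84 -0.13]
```

```bash
cat > f.py <<'E'
from bench import arm
s=arm.get_state();print(round(s['clock'],2),s['position'].round(1),s['contact_force'].round(1),s['torque'].round(2))
E
python3 -m inch '{"linear":[[0,-0.15,0],[0,0,0]],"roll":[0,0],"fingers":[1,1]}'>/dev/null; python3 f.py; python3 -m inch '{"linear":[[-0.15,0,0],[0,0,0]],"roll":[0,0],"fingers":[1,1]}'>/dev/null; python3 f.py;  python3 -m inch '{"linear":[[-0.15,0,0],[0,0,0]],"roll":[0,0],"fingers":[1,1]}'>/dev/null; python3 f.py
```

```text
24.47 [ 560.6 -323.5   56.9] [-0.1  4.8 16.2] [ 1.35  0.75 -0.2 ]
24.63 [ 561.6 -324.    56. ] [1.1 0.6 9.3] [ 0.37  0.28 -0.07]
24.8 [ 562.6 -324.4   55. ] [ 1.7 -0.3  1. ] [-0.06 -0.41  0.06]
```

```bash
for i in 1 2 3; do python3 -m inch '{"linear":[[0,0,0.15],[0,0,0]],"roll":[0,0],"fingers":[1,1]}'>/dev/null; python3 f.py; done
```

```text
24.97 [ 563.4 -324.4   53.6] [0.4 0.5 6.9] [ 0.19 -0.32 -0.05]
25.13 [ 563.3 -324.5   52.8] [-1.2  0.4 11.1] [ 0.34 -0.19  0.02]
25.3 [ 563.2 -324.6   52.2] [-3.3  2.2 15.3] [0.4  0.02 0.01]
```

```bash
python3 -m inch '{"linear":[[0,0,-0.2],[0,0,0],[0,0,0],[0,0,0],[0,0,0],[0,0,-0.5],[0,0,-2],[0,0,-3.5],[0,0,-3.5],[0,0,-2]],"roll":[0,0,0,0,0,0,0,0,0,0],"fingers":[0.3,0,-0.5,-1,-1,-1,-1,-1,-1,-1]}'; python3 d.py 477 228 130 -177
```

```text
clock: 26.13
position: [564.2, -325.2, 170.4]
tcp_rot: [[-0.999, -0.054, -0.008], [-0.054, 0.999, 0.002], [0.008, 0.002, -1.0]]
contact_force: [0.9, -0.2, 0.1]
finger_gap: 85.0
grasp_force: 0.0
t 26.13 p [ 564.2 -325.2  170.4] yaw -176.9 F [ 0.9 -0.2  0.1] gap 85.0 grip 0.0
roll rad 0.0017 tool cm (after roll) [ 5.812 55.697  4.042] now [ 5.685 55.697  4.219]
```

```bash
for i in 1 2; do python3 -m inch '{"linear":[[0.285,2.79,0],[0.285,2.79,0],[0.285,2.79,0],[0.285,2.79,0],[0.285,2.79,0],[0.285,2.79,0],[0.285,2.79,0],[0.285,2.79,0],[0.285,2.79,0],[0.285,2.79,0]],"roll":[0,0,0,0,0,0,0,0,0,0],"fingers":[-1,-1,-1,-1,-1,-1,-1,-1,-1,-1]}' >/dev/null; done; python3 d.py 477 228 46 -177
python3 - <<'E'
from circ import *
t=arm.read_camera("top")[:,:,::-1].copy();c=arm.read_camera("scene")[:,:,::-1].copy()
cv2.imwrite("pics/l_t.png",t);cv2.imwrite("pics/l_s.png",c)
for th in(120,150): circ("top",t,[556,-323],75,50,th); circ("scene",c,[556,-323],75,50,th)
def brown(img,n,g,z):
    h=cv2.cvtColor(img,cv2.COLOR_BGR2HSV); m=((h[...,0]<15)|(h[...,0]>172))&(h[...,1]>70)&(h[...,2]<190)&(h[...,2]>25)
    c=proj(n,[[*g,z]])[0]; yy,xx=np.nonzero(m); k=np.hypot(xx-c[0],yy-c[1])<12
    uv=[xx[k].mean(),yy[k].mean()]; print(n,"knob",k.sum(),atz(n,[uv],z).round(1))
for g in([556,-323],): brown(t,"top",g,97); brown(c,"scene",g,92)
E
```

```text
t 27.8 p [475.5 231.  170.1] yaw -176.9 F [-0.5 -1.  -0.2] gap 85.6 grip 0.0
roll rad 0.0017 tool cm (after roll) [-0.13  -0.308 12.405] now [-0.273 -0.368 12.401]
top [ 553.2 -324.4] 82 80 rms 1.0 mean 0.62 sectors [np.int64(-180), np.int64(-150), np.int64(-120), np.int64(-90), np.int64(-60), np.int64(-30), np.int64(0), np.int64(30), np.int64(60), np.int64(90), np.int64(120), np.int64(150)]
scene [ 553.9 -328.7] 35 9 rms 0.85 mean 0.61 sectors [np.int64(-180), np.int64(-150), np.int64(-120), np.int64(-90), np.int64(150)]
top [ 553.4 -324.4] 83 83 rms 1.0 mean 0.14 sectors [np.int64(-180), np.int64(-150), np.int64(-120), np.int64(-90), np.int64(-60), np.int64(-30), np.int64(0), np.int64(30), np.int64(60), np.int64(90), np.int64(120), np.int64(150)]
scene [ 555.8 -325.8] 38 16 rms 0.89 mean 0.45 sectors [np.int64(-180), np.int64(-150), np.int64(-90), np.int64(-60), np.int64(-30), np.int64(120), np.int64(150)]
top knob 46 [[ 553.4 -324.    97. ]]
scene knob 34 [[ 550.5 -338.4   92. ]]
```

```bash
python3 -m inch '{"linear":[[-0.2,-0.35,3],[0,0,3],[0,0,2],[0,0,1.5],[0,0,1.2],[0,0,0.8],[0,0,0.5],[0,0,0.2],[0,0,0]],"roll":[0,0,0,0,0,0,0,0,0],"fingers":[-1,-1,-1,-1,-1,-1,-1,-1,-1]}'>/dev/null; python3 f.py; python3 -m inch '{"linear":[[0,0,0],[0,0,0],[0,0,0],[0,0,0],[0,0,0],[0,0,0],[0,0,0]],"roll":[0,0,0,0,0,0,0],"fingers":[0.1,0.3,0.5,1,1,1,1]}'
```

```text
28.65 [476.8 226.6  47.8] [0.7 0.8 0.4] [0.01 0.02 0.  ]
clock: 29.23
position: [477.0, 227.1, 48.3]
tcp_rot: [[-0.998, -0.054, -0.011], [-0.054, 0.999, 0.005], [0.011, 0.005, -1.0]]
contact_force: [-0.2, 1.2, 3.6]
finger_gap: 21.3
grasp_force: 59.4
```

```bash
python3 -m inch '{"linear":[[0,0,-0.6],[0,0,-1.5],[0,0,-2.5],[0,0,-2.5],[0,0,-1],[0,0,0]],"roll":[0,0,0,0,0,0],"fingers":[1,1,1,1,1,1]}'|egrep 'force|gap';python3 d.py 345 -5 40 -177
python3 - <<'E'
from h import *
print(atz("top",[[122+710.5/6,172+287.5/6]],30),atz("top",[[122+710.5/6,172+287.5/6]],50))
E
```

```text
contact_force: [-0.1, 0.7, -1.2]
finger_gap: 20.9
grasp_force: 58.9
t 29.73 p [479.5 227.3 131.1] yaw -176.91 F [-0.1  0.7 -1.2] gap 20.9 grip 58.9
roll rad 0.0016 tool cm (after roll) [ 14.647 -22.495   9.11 ] now [ 14.617 -22.532   9.067]
[[446.26890861  39.10932269  30.        ]] [[446.176758    38.86984906  50.        ]]
```

```bash
python3 -m inch '{"linear":[[1.46,-2.25,0],[1.46,-2.25,0],[1.46,-2.25,0],[1.46,-2.25,0],[1.46,-2.25,0],[1.46,-2.25,0],[1.46,-2.25,0],[1.46,-2.25,0],[1.46,-2.25,0],[1.46,-2.25,0]],"roll":[0,0,0,0,0,0,0,0,0,0],"fingers":[1,1,1,1,1,1,1,1,1,1]}' >/dev/null
python3 -m inch '{"linear":[[0,0,2],[0,0,3],[0,0,3],[0,0,2],[0,0,0.8],[0,0,0]],"roll":[0.083,0.083,0,0,0,0],"fingers":[1,1,1,1,1,1]}'>/dev/null; python3 f.py;  python3 -m inch '{"linear":[[0,0,0.25],[0,0,0.25],[0,0,0.2]],"roll":[0,0,0],"fingers":[1,1,1]}'>/dev/null; python3 f.py
```

```text
31.07 [338.6  -5.6  18.5] [-1.5 -0.3 -1.8] [-0.05  0.04 -0.01]
31.32 [343.2  -5.6  14.6] [ 0.7 -0.7 -2.1] [-0.01 -0.01 -0.02]
```

```bash
python3 -m inch '{"linear":[[0,0,0.25],[-0.4,0,0.2],[-0.4,0,0.2],[-0.4,0,0.2]],"roll":[0,0,0,0],"fingers":[1,1,1,1]}'>/dev/null; python3 f.py; python3 -m inch '{"linear":[[-0.4,0,0.2],[-0.4,0,0.2],[-0.4,0,0.2]],"roll":[0,0,0],"fingers":[1,1,1]}'>/dev/null; python3 f.py;python3 -m inch '{"linear":[[-0.4,0,0.2],[-0.4,0,0.2],[-0.3,0,0.1]],"roll":[0,0,0],"fingers":[1,1,1]}'>/dev/null; python3 f.py
```

```text
31.65 [356.4  -7.1   7.5] [-1.6  0.2 16.5] [-0.15  1.05  0.03]
31.9 [367.5  -8.3   0.9] [-2.   0.3 10.6] [-0.01  1.09  0.09]
32.15 [375.7  -9.3  -5.2] [-5.5  0.5  8.7] [ 0.02  1.53 -0.04]
```

```bash
for i in 1 2; do python3 -m inch '{"linear":[[0,0,0.15],[0,0,0.0]],"roll":[0,0],"fingers":[1,1]}'>/dev/null; python3 f.py; done; python3 -m inch '{"linear":[[0,0,0.1],[0,0,0.0],[0,0,0]],"roll":[0,0,0],"fingers":[1,1,1]}'>/dev/null; python3 f.py
```

```text
32.32 [377.2  -9.5  -6.4] [-1.5 -0.3  5.9] [-0.04  0.78  0.02]
32.48 [378.4  -9.6  -7.5] [-0.7  0.1  9.4] [-0.08  0.65  0.03]
32.73 [378.8  -9.6  -7.8] [-2.1  0.8 15.5] [-0.11  1.01  0.02]
```

```bash
python3 -m inch '{"linear":[[0,0,-0.1],[0,0,0],[0,0,0],[0,0,0],[0,0,0],[0,0,0],[0,0,0],[0,0,0]],"roll":[0,0,0,0,0,0,0,0],"fingers":[0.1,0.1,0.1,1,1,1,1,1]}'|egrep 'gap|grasp'; python3 f.py; python3 d.py 378.8 -9.6 -7.8 -186.5
```

```text
finger_gap: 21.1
grasp_force: 59.4
33.4 [377.4  -9.4  -8.4] [-1.6  0.4  5. ] [ 0.02  0.09 -0.01]
t 33.4 p [377.4  -9.4  -8.4] yaw 173.59 F [-1.6  0.4  5. ] gap 21.1 grip 59.4
roll rad 6.2847 tool cm (after roll) [-0.139 -0.006 -0.058] now [-0.138 -0.006 -0.06 ]
```

```bash
cat > sq.py <<'E'
from h import *
def sq(n,img,g,yaw,z,half=50,thr=140,tol=14):
    w=np.radians(yaw);A=np.array([[np.cos(w),np.sin(w)],[-np.sin(w),np.cos(w)]])
    m=cv2.resize((img.astype(np.float32).min(2)),None,fx=4,fy=4,interpolation=cv2.INTER_CUBIC)>thr
    cs,_=cv2.findContours(m.astype(np.uint8),cv2.RETR_LIST,cv2.CHAIN_APPROX_NONE)
    P=(np.vstack([k[:,0] for k in cs if len(k)>30])+.5)/4-.5
    W=(atz(n,P,z)[:,:2]-g)@A.T; o=[]
    for ax in(0,1):
        for sg in(1,-1):
            k=(abs(W[:,ax]*sg-half)<tol)&(abs(W[:,1-ax])<half-12)
            q=W[k]
            if len(q)<15:o.append((ax,sg,len(q)));continue
            md=np.median(q[:,ax]);q=q[abs(q[:,ax]-md)<4];f=np.polyfit(q[:,1-ax],q[:,ax],1)
            o.append((("x","y")[ax],sg,len(q),round(f[1],1),"ang",round(float(np.degrees(np.arctan(f[0]))),1)))
    print(n,z,*o)
E
python3 - <<'E'
from sq import *
t=arm.read_camera("top")[:,:,::-1].copy();c=arm.read_camera("scene")[:,:,::-1].copy()
cv2.imwrite("pics/m_t.png",t);cv2.imwrite("pics/m_s.png",c)
g=np.array([377.4,-9.4])
sq("top",t,g,-6.4,15);sq("scene",c,g,-6.4,15);sq("scene",c,g,-6.4,10)
t0=cv2.imread("pics/top0.png");s0=cv2.imread("pics/scene0.png");g=np.array([467.4,-122.6])
sq("top",t0,g,-6.5,70,48);sq("scene",s0,g,-6.5,70,48)
E
```

```text
top 15 ('x', 1, 135, np.float64(44.3), 'ang', 1.3) (0, -1, 0) (1, 1, 0) (1, -1, 0)
scene 15 ('x', 1, 47, np.float64(55.4), 'ang', -1.8) ('x', -1, 44, np.float64(-48.5), 'ang', 2.6) ('y', 1, 53, np.float64(54.0), 'ang', 2.0) ('y', -1, 39, np.float64(-54.6), 'ang', -2.1)
scene 10 ('x', 1, 42, np.float64(51.6), 'ang', -2.0) ('x', -1, 47, np.float64(-52.6), 'ang', 2.2) ('y', 1, 49, np.float64(49.0), 'ang', 2.6) ('y', -1, 41, np.float64(-60.8), 'ang', -1.7)
top 70 ('x', 1, 82, np.float64(49.5), 'ang', 0.2) ('x', -1, 82, np.float64(-49.0), 'ang', 0.6) ('y', 1, 82, np.float64(50.0), 'ang', -0.6) ('y', -1, 85, np.float64(-41.1), 'ang', 0.1)
scene 70 (0, 1, 8) ('x', -1, 39, np.float64(-49.2), 'ang', 0.5) (1, 1, 1) ('y', -1, 68, np.float64(-52.5), 'ang', -0.8)
```

```bash
python3 -m inch '{"linear":[[0,0,-0.5],[0,0,-1.5],[0,0,-3],[0,0,-3],[0,0,-1.5],[0,0,0]],"roll":[0,0,0,0,0,0],"fingers":[1,1,1,1,1,1]}'|egrep 'force|gap'; python3 d.py 473.1 -123.2 72 173.5
```

```text
contact_force: [1.1, -0.7, -3.0]
finger_gap: 21.4
grasp_force: 59.1
t 34.0 p [380.9 -10.   89.3] yaw 173.58 F [ 1.1 -0.7 -3. ] gap 21.4 grip 59.1
roll rad 0.0014 tool cm (after roll) [-10.447 -10.208   1.725] now [-10.444 -10.227   1.624]
```

```bash
python3 -m inch '{"linear":[[-1.74,-1.7,0],[-1.74,-1.7,0],[-1.74,-1.7,0],[-1.74,-1.7,0],[-1.74,-1.7,0],[-1.74,-1.7,0],[0,0,0.5],[0,0,0],[0,0,0]],"roll":[0,0,0,0,0,0,0,0,0],"fingers":[1,1,1,1,1,1,1,1,1]}'>/dev/null; python3 d.py 473.1 -123.2 62 173.5;python3 - <<'E'
from sq import *
t=arm.read_camera("top")[:,:,::-1].copy();c=arm.read_camera("scene")[:,:,::-1].copy()
cv2.imwrite("pics/n_t.png",t);cv2.imwrite("pics/n_s.png",c)
s=arm.get_state();g=s["position"][:2];z=s["position"][2]+8.2+15
sq("top",t,g,-6.5,z);sq("scene",c,g,-6.5,z);sq("scene",c,g,-6.5,z-5)
E
```

```text
t 34.75 p [ 468.3 -122.2   78.1] yaw 173.57 F [-0.9  0.8 -1.5] gap 21.2 grip 59.3
roll rad 0.0011 tool cm (after roll) [-0.493 -0.046  1.611] now [-0.521 -0.052  1.602]
top 102.17476727540674 ('x', 1, 43, np.float64(46.1), 'ang', 0.9) ('x', -1, 37, np.float64(-52.5), 'ang', -0.9) ('y', 1, 63, np.float64(49.7), 'ang', 1.1) (1, -1, 0)
scene 102.17476727540674 ('x', 1, 16, np.float64(58.0), 'ang', 5.1) ('x', -1, 38, np.float64(-49.9), 'ang', 2.5) ('y', 1, 12, np.float64(67.4), 'ang', 20.4) ('y', -1, 34, np.float64(-57.3), 'ang', -2.7)
scene 97.17476727540674 ('x', 1, 13, np.float64(55.7), 'ang', 6.4) ('x', -1, 34, np.float64(-53.3), 'ang', 0.6) ('y', 1, 10, np.float64(67.6), 'ang', 28.1) ('y', -1, 4, np.float64(-51.9), 'ang', 72.2)
```

```bash
python3 -m inch '{"linear":[[-0.3,0,0.5],[0,0,0.5],[0,0,0.3],[0,0,0],[0,0,0]],"roll":[0,0,0,0,0],"fingers":[1,1,1,1,1]}'>/dev/null; python3 f.py; for i in 1 2 3; do python3 -m inch '{"linear":[[0,0,0.2],[0,0,0]],"roll":[0,0],"fingers":[1,1]}'>/dev/null; python3 f.py; done
```

```text
35.27 [ 472.8 -122.8   66.5] [ 0.5 -0.  -2.4] [-0.06 -0.03 -0.01]
35.43 [ 473.2 -123.1   64.7] [ 0.9 -0.1 -2.1] [0.   0.03 0.02]
35.6 [ 473.1 -123.1   62.6] [ 0.6  0.5 -2.1] [-0.01 -0.03 -0.01]
35.77 [ 473.  -123.1   60.5] [-0.5  0.9 -1.9] [-0.03 -0.04  0.01]
```

```bash
for i in 1 2 3; do python3 -m inch '{"linear":[[0,0,0.2],[0,0,0]],"roll":[0,0],"fingers":[1,1]}'>/dev/null; python3 f.py; done;  python3 -m inch '{"linear":[[0,0,0.15],[0,0,0]],"roll":[0,0],"fingers":[1,1]}'>/dev/null; python3 f.py
```

```text
35.93 [ 473.  -123.1   58.5] [-0.1 -0.9 -2.5] [-0.06  0.01 -0.04]
36.1 [ 473.  -123.    56.5] [-0.2  0.5 -1.7] [-0.02 -0.04  0.08]
36.27 [ 473.  -123.    54.5] [ 0.4 -0.2 -2.8] [ 0.01  0.03 -0.03]
36.43 [ 473.  -123.    53.1] [ 0.4 -0.6 -2. ] [ 0.03 -0.01 -0.04]
```

```bash
for i in 1 2 3; do python3 -m inch '{"linear":[[0,0,0.08],[0,0,0]],"roll":[0,0],"fingers":[1,1]}'>/dev/null; python3 f.py; done
```

```text
36.6 [ 473.1 -123.    52.4] [ 0.3 -0.3 -2.5] [ 0.   -0.03  0.01]
36.77 [ 473.2 -123.1   51.7] [ 0.6  0.2 -2.2] [ 0.   -0.03 -0.07]
36.93 [ 473.3 -123.1   51.6] [-0.4  0.4  3.3] [0.08 0.31 0.01]
```

```bash
python3 -m inch '{"linear":[[0,0,0.03],[0,0,0],[0,0,0],[0,0,0],[0,0,0],[0,0,-0.5],[0,0,-2],[0,0,-3.5],[0,0,-3.5],[0,0,-3]],"roll":[0,0,0,0,0,0,0,0,0,0],"fingers":[0.3,0,-0.5,-1,-1,-1,-1,-1,-1,-1]}'>/dev/null
python3 -m inch '{"linear":[[0,2.8,0],[0,2.8,0],[0,2.8,0],[1,2.8,0],[1,2.8,0],[1,2.8,0],[1,2.8,0],[1,2.8,0],[0,0,0],[0,0,0]],"roll":[0,0,0,0,0,0,0,0,0,0],"fingers":[-1,-1,-1,-1,-1,-1,-1,-1,-1,-1]}'>/dev/null; python3 f.py
python3 - <<'E'
from sq import *
from circ import circ
t=arm.read_camera("top")[:,:,::-1].copy();c=arm.read_camera("scene")[:,:,::-1].copy()
cv2.imwrite("pics/o_t.png",t);cv2.imwrite("pics/o_s.png",c)
g=np.array([467.4,-122.6])
for z in(75,80):sq("top",t,g,-6.5,z)
sq("scene",c,g,-6.5,75);circ("top",t,[554,-324],75,50);circ("scene",c,[554,-324],75,50)
# what changed elsewhere since the start
d=cv2.absdiff(cv2.imread("pics/top0.png"),t).max(2); m=(cv2.morphologyEx((d>45).astype(np.uint8),cv2.MORPH_OPEN,np.ones((2,2))))
n,_,st,ce=cv2.connectedComponentsWithStats(m)
for s,k in zip(st[1:],ce[1:]):
    if s[4]>6: print(s.tolist())
# handle centre
h=cv2.cvtColor(t,cv2.COLOR_BGR2HSV); mk=((h[...,0]<15)|(h[...,0]>172))&(h[...,1]>70)&(h[...,2]<190)
for gg in([467,-122],[554,-324]):
    u=proj("top",[[*gg,97]])[0]; yy,xx=np.nonzero(mk);k=np.hypot(xx-u[0],yy-u[1])<12
    print("handle",k.sum(),atz("top",[[xx[k].mean(),yy[k].mean()]],97).round(1))
E
```

```text
38.6 [449.7 105.7 177.2] [ 0.2 -0.9 -0. ] [-0.01  0.02  0.01]
top 75 ('x', 1, 86, np.float64(53.3), 'ang', -0.5) ('x', -1, 87, np.float64(-48.7), 'ang', 0.7) ('y', 1, 86, np.float64(51.3), 'ang', -0.0) ('y', -1, 87, np.float64(-51.6), 'ang', 0.0)
top 80 ('x', 1, 87, np.float64(52.9), 'ang', -0.5) ('x', -1, 87, np.float64(-48.7), 'ang', 0.7) ('y', 1, 87, np.float64(51.6), 'ang', -0.0) ('y', -1, 87, np.float64(-50.9), 'ang', 0.0)
scene 75 (0, 1, 11) ('x', -1, 42, np.float64(-48.7), 'ang', -0.8) (1, 1, 4) ('y', -1, 30, np.float64(-53.5), 'ang', -3.4)
top [ 553.4 -324.3] 82 82 rms 1.0 mean 0.12 sectors [np.int64(-180), np.int64(-150), np.int64(-120), np.int64(-90), np.int64(-60), np.int64(-30), np.int64(0), np.int64(30), np.int64(60), np.int64(90), np.int64(120), np.int64(150)]
scene [ 555.5 -325.9] 36 17 rms 1.05 mean 0.46 sectors [np.int64(-180), np.int64(-150), np.int64(-90), np.int64(-60), np.int64(-30), np.int64(120), np.int64(150)]
[336, 178, 21, 23, 278]
[336, 185, 3, 5, 11]
[358, 187, 2, 6, 12]
[171, 190, 115, 194, 10717]
[137, 198, 30, 26, 572]
[275, 198, 29, 5, 60]
[350, 198, 7, 6, 17]
[277, 202, 24, 27, 314]
[342, 203, 7, 2, 14]
[277, 215, 4, 3, 8]
[176, 249, 2, 8, 16]
[453, 313, 5, 4, 14]
[421, 314, 13, 10, 73]
[444, 323, 68, 61, 1593]
[429, 324, 3, 3, 8]
[332, 373, 17, 11, 104]
handle 82 [[ 470.  -122.7   97. ]]
handle 45 [[ 553.4 -323.7   97. ]]
```

```bash
python3 -c "
from bench import arm
print(arm.job_done())"
```

```text
the job is handed in; nothing more can be done
None
```

Both lids are on their own tins and released, and the job was handed in at about 39 s; the final camera measurements and the seating heights agree with both sitting level and fully home, but I have not seen the verdict.

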